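Raise the socket column of the counter's power box and hold it up

TASK

I need the mains socket of the power box on the counter. Lift the loose cover off the box's two pins and lay it flat on the bare counter clear of the box (set it down, do not drop it); then squeeze the green release button in the column's grip and pull the column straight up past its first stop to its second, fully out, so the socket stands clear of the box. It sinks back if let go, so finish still holding it up there for me to plug in, and leave the crockery and spoons where they are.

Things in the scene. Friction and masses are not known exactly. Their poses are not given: they have to be found in the camera images.
- power_box: Grey power box, screwed to the counter, 120 (x) x 176 (y) x 126 mm high; foot flange 142 x 198 mm; conduit behind to x = +110 mm. Origin: centre of its underside; z up, front to -x. Its top is an open well 88 (x) x 144 (y) mm, 42 mm deep (floor 84 mm above the counter), column in the middle. Two pins on the rim, 7 mm thick, 12 mm high, at x,y = +52,-80 and -52,+80 mm.
- cover: Loose steel cover plate, 126 (x) x 182 (y) x 4 mm, 0.32 kg (varies by a quarter), lying on the box's rim (126 mm above the counter) with the pins through its two holes (10.5 mm wide), so it comes off straight up after 12 mm. Origin: centre of its underside, z up. A black bridge handle stands on it: bar 74 mm long along x, 12 mm wide in y, its top 38 mm above the underside, open below (bar 10 mm thick).
- cover_handle (a point): Middle of the cover's handle bar, 33 mm above the cover's underside; axes as the cover's (bar along x, pinch it across y).
- grip: Black grip fin on top of the column, in the well under the cover: 48 (x) x 22 (y) x 33 mm high, top 7 mm below the rim when the column is down. Origin: centre of its foot (87 mm above the counter when down); axes as the box's; it rises straight up with the column and does not turn. The green button is in its +y face, so gripping it across y presses the button with one finger. Free well beside it in y: 55 mm on the button's side, 61 mm on the other.
- grip_centre (a point): Point in the middle of the grip fin, 17.5 mm above its foot, level with the button; axes as the box's.
- button_face (a point): Centre of the outer face of the green release button, 20 (x) x 16 (z) mm, standing 6 mm proud of the fin's +y face when not pressed.
- release_button (a joint): Press of the button, m: 0 out, 0.005 fully in. Spring: 5 N to start, 8 N fully in. From 0.004 on the catch is free; with the button out, the catch holds the column at home and blocks it from rising past the first stop.
- upper_section (a joint): Slide of the telescope's upper section (bright metal, 60 mm square, sockets on the front, grip on top) out of the lower one, m: 0 down, 0.065 at its stop. It comes out first: 0.065 here with 0 below is the first stop.
- lower_section (a joint): Slide of the lower section (dark metal, 72 mm square) out of the box, m: 0 down, 0.065 at its stop. It follows when the upper one is fully out; both at 0.065 is the second stop, the grip then 130 mm above where it started. Nothing catches there: the whole column (about 0.7 kg, plus up to 2 N of friction) sinks back by about 50 mm when let go.
- tea_urn (a point): Point on the counter at the front of the tall white tea urn behind and left of the work: urn about 0.35 m wide at its belly and handles, over 0.5 m high, its middle 80 mm further back (+x). Fixed; swing the arm past it close to the cart.
- tea_rack (a point): Point on the counter near the front of the tall black tea-bag rack behind and right of the work, about 0.35 m wide and 0.6 m high, leaning back. Fixed; keep the arm clear.
- dish_oval: Round white dish, 118 x 34 mm high, bystander. Origin: centre of its underside.
- teaspoon_1: Steel teaspoon, 132 mm, bystander. Origin: centre of its underside.
- teaspoon_2: Steel teaspoon, 132 mm, bystander. Origin: centre of its underside.
- blue_mug: Blue mug, 96 mm high, about 117 mm over its handle, bystander. Origin: centre of its underside.
- beaker_a: Grey beaker, 64 x 148 mm high, bystander behind the box. Origin: centre of its underside.

How it is judged:
On the way, in this order (a step that is already met when the one before it is completed fails the run):
1. the cover lies flat on the counter, off the box, and is let go (height (world z) of cover below 0.008 m and angle between cover's own z axis and vertical below 0.06 rad and contact force between the fingers and cover below 0.05 N and contact force between cover and power_box below 0.05 N), for 0.2 s.
2. with the button squeezed, the column has come out to its first stop (value of joint release_button above 0.0035 m and value of joint upper_section above 0.06 m and contact force between the fingers and grip above 2 N), for 0.1 s.
3. the column is out to its second stop, held by the fingers (value of joint each of upper_section, lower_section above 0.06 m and contact force between the fingers and grip above 2 N), for 0.2 s.
At the end, for the whole second after the job is handed in: Both sections of the column are out to within 5 mm of their stops (0.060 m or more of 0.065 each), still, and held there by the fingers gripping the fin (more than 2 N); the cover lies flat on the counter (underside less than 8 mm up, tilted less than 0.06 rad), not touching the box or the fingers (all of step 1 and all of step 3 and linear speed of grip below 0.01 m/s); the arm keeps its last pose, push and grip.
It fails at once if the cover is dropped (moves faster than 0.5 m/s out of the fingers) (linear speed of cover above 0.5 m/s and contact force between the fingers and cover below 0.05 N).
It fails at once if crockery or a spoon is shifted by more than 30 mm (distance of any of dish_oval, teaspoon_1, teaspoon_2, blue_mug, beaker_a from where it was at the start of the episode above 0.03 m).
It also fails if it takes over 58 s, if anything falls off the work surface, if the arm or the gripper's body presses on something with over 40 N, if the wrist force passes 120 N, or if a joint passes its speed limit or range.

ROBOT

A 6-joint arm with a two-finger parallel gripper is mounted at the origin on a cart in front of the work surface, level with it; the furniture and walls round the work are solid. World frame = base frame: x ahead of the robot, y to its left, z up, the work surface at z = 0. Lengths are in m, angles in rad, forces in N, time in s.
With the tool pointing down it reaches from about 0.35 to 0.85 m from the base axis. Payload 8.1 kg.
Tool frame: the origin (TCP) lies at the very end of the fingers, on their centre line; the grasp point (between the pads) lies 19 mm behind it; z points along the fingers, y is the direction in which the jaws open and shut (so a half turn about z gives the same grasp; the last joint's range is limited). The gripper opens to 93 mm and grips with 3 to 60 N. Pads are 15 mm wide; open, the fingers measure 128 mm over their backs; the gripper's body (75 mm by 188 mm) begins 65 mm behind the grasp point.
Start: joints at [-1.372, 0.13, 1.488, -0, 1.523, -0.085], TCP at [0.168, -0.576, 0.219] pointing down, gripper open.
Joint ranges: [-2.96, 2.96], [-0.89, 2.26], [0.02, 2.5], [-1.34, 4.48], [0, 2.73], [-2.66, 2.66]. Speed limits (rad/s): [2.39, 2.39, 2.79, 3.14, 3.14, 3.14].

INTERFACE

Orientations are given as a rotation vector (axis times angle).
In Python, from plant import robot gives the robot as it stands.
- The arm moves only by the shell command python3 -m pendant 'ROWS' [OPENING] [FORCE]. ROWS is JSON, a list of rows, each an object with "delta_pos": the shift along the tool's x, y, z in m, a list of three; "spin": the turn about the tool's z in rad. In form: [{"delta_pos": [dx, dy, dz], "spin": spin}, ...]. A call has 1 to 10 rows; each row is the pose to reach, as a shift and turn from the pose measured when the call began, along the tool's axes at that moment; what a row does not reach only later rows make up. A row lasts 1/10 s, in which the tool goes at most 50 mm and 8.59 degrees, less where a joint would pass 70% of its speed; a pose out of reach is approached as far as the arm can. A call with a gripper value outside its range is refused whole. OPENING is the closure, from -1 (fully open) to 1 (shut), set as the call begins (- or left out, the last holds). The fingers move at their own pace and stop on an object; FORCE is the grip in N (left out, the last holds). Time passes only in rows, so rows that repeat a pose let the fingers close. It gives the time, the measured TCP pose, the force and the opening at its end, in the units of the state.
- robot.read_state(): the state, without advancing time (a new reading comes with each control period).
- robot.read_camera(name): name is "scene" or "top"; returns a dict with "color" (384x512x3 uint8, blue, green, red), "camera_matrix" (3x3 intrinsics, pixels), "R" (3x3) and "t" (3): a world point X has camera coordinates R X + t. Camera axes: x right, y down, z forward; pixel columns grow to the right and rows downward; lengths in m; the calibration is good to about 2 mm. A picture is of the moment at which its call begins. There is no depth.
- robot.close_job(): hands the job in, once; it reports no verdict.
Trained networks look in the newest picture that a camera, given by its name, has taken for a name from the list of things; names that differ only in an ending like _2 or _b are one class to them, and where a whole thing is asked for, a point or a joint stands for the part that bears it (a point fixed in the world has none). Each returns a list of dicts, best first, with "score" (0 to 1); they miss things now and then, are a little off and sometimes report something else, mostly with a low value. They report only what shows in the picture. A call takes as long as a camera call.
- robot.outline_of(camera, label): "mask" (384x512 bool, what is visible of it).
- robot.mark_of(camera, label): "location" ([x, y, z] in m, in the coordinates of the camera as it stood for that picture, good to about 4 mm: a listed point, or the origin of a listed thing).
The state is a dict: "t": time; "q": joint angles; "dq": joint speeds; "joint_torque": joint torques, N m; "tool_pos": TCP position; "orientation": TCP orientation; "force": force on the tool from outside, world axes, zero at the start; "wrist_torque": the same for the moment, N m; "opening": finger opening in m.
Only numpy, scipy, OpenCV 4.12 (cv2) and the standard library are available. Lean on these libraries where they do the work, as an engineer would, in place of code of your own. Each camera call takes 0.05 s, during which the arm holds its last target.

## Working session

There is one attempt and no reset: what is moved stays moved. The work goes in short steps, Python scripts to look and compute and a shell command to move; the robot and the scene stay as the last step left them, time stands still between calls to the robot, and variables do not carry over. Pictures are saved under pics/ and viewed, and the job is handed in when it is done.

```bash
ls; mkdir -p pics; cat > h.py <<'E'
import numpy as np, cv2
from plant import robot
from scipy.spatial.transform import Rotation as Rn
def snap(cam,fn):
    c=robot.read_camera(cam); cv2.imwrite('pics/'+fn,c['color']); return c
def loc(c,cam,label):
    out=[]
    for d in robot.mark_of(cam,label)[:4]:
        p=np.array(d['location']); out.append((round(d['score'],2),np.round(np.array(c['R']).T@(p-np.array(c['t'])),4).tolist()))
    return out
def proj(c,X):
    p=np.array(c['R'])@np.array(X)+np.array(c['t']); p=np.array(c['camera_matrix'])@p; return p[:2]/p[2]
E
python3 - <<'E'
from h import *
for cam in ['scene','top']:
    c=snap(cam,cam+'0.png')
    for l in ['power_box','cover','cover_handle','grip_centre','tea_urn','tea_rack','dish_oval','teaspoon_1','blue_mug','beaker_a']:
        print(cam,l,loc(c,cam,l))
s=robot.read_state();print(s)
print(Rn.from_rotvec(s['orientation']).as_matrix().round(3))
E
```

```text
pics
scene power_box [(0.78, [0.4994, -0.1241, -0.0039]), (0.68, [0.4178, 0.6157, -0.0036])]
scene cover [(0.9, [0.5006, -0.1257, 0.126])]
scene cover_handle [(0.73, [0.4945, -0.128, 0.158]), (0.68, [0.4173, 0.618, 0.0002])]
scene grip_centre []
scene tea_urn []
scene tea_rack []
scene dish_oval [(0.76, [0.4816, 0.4173, 0.0016])]
scene teaspoon_1 [(0.73, [0.4929, 0.5979, -0.0029]), (0.66, [0.4202, 0.6175, -0.0009])]
scene blue_mug [(0.75, [0.5141, -0.4609, -0.006])]
scene beaker_a [(0.77, [0.7699, 0.0782, 0.0026])]
top power_box [(0.95, [0.4964, -0.1236, 0.0013])]
top cover [(0.75, [0.4968, -0.1257, 0.1254]), (0.58, [0.4971, -0.1207, -0.0013])]
top cover_handle [(0.86, [0.4971, -0.1239, 0.1593]), (0.57, [0.4921, 0.603, -0.0034])]
top grip_centre [(0.72, [0.519, -0.4633, -0.0009])]
top tea_urn []
top tea_rack []
top dish_oval [(0.58, [0.4844, 0.4205, -0.0004])]
top teaspoon_1 [(0.62, [0.495, 0.6011, -0.0032]), (0.57, [0.4245, 0.611, 0.0004])]
top blue_mug [(0.62, [0.5143, -0.4645, 0.0015])]
top beaker_a [(0.93, [0.7679, 0.0787, 0.0028]), (0.31, [0.4865, 0.4187, -0.0018])]
{'t': 1.1, 'q': array([-1.37238354e+00,  1.30402594e-01,  1.48820468e+00, -3.48795970e-05,
        1.52299106e+00, -8.53351304e-02]), 'dq': array([ 0.0004349 , -0.00028848, -0.00016394,  0.00042707, -0.00036345,
        0.00023589]), 'joint_torque': array([ 1.13789345e-03, -5.59772372e+01, -4.92051029e+01,  7.70883565e-02,
        2.28540238e-02,  2.73641018e-05]), 'tool_pos': array([ 0.16802035, -0.57599836,  0.2186311 ]), 'orientation': array([-3.11002429e+00, -4.44218537e-01,  5.51423946e-05]), 'force': array([0.12688388, 0.85958725, 0.26671852]), 'wrist_torque': array([-0.00692685, -0.02927134, -0.00432659]), 'opening': 0.09280460625255664}
[[ 0.96  0.28 -0.  ]
 [ 0.28 -0.96 -0.  ]
 [-0.   -0.   -1.  ]]
```

View pics/scene0.png

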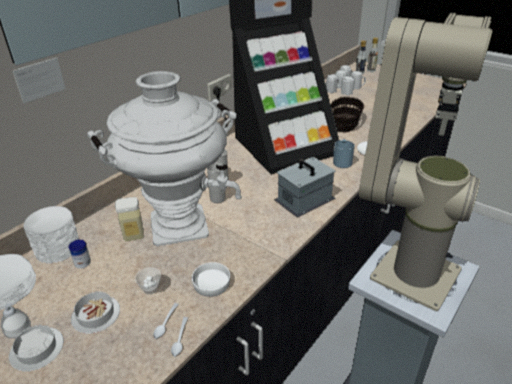

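View pics/top0.png

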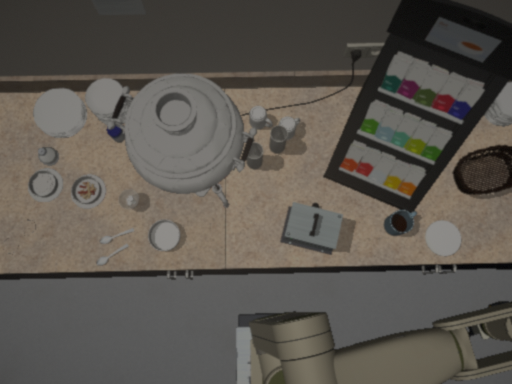

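```bash
python3 - <<'E'
from h import *
c=snap('top','t1.png'); im=c['color']
R=np.array(c['R']);t=np.array(c['t']);K=np.array(c['camera_matrix'])
def back(uv,z):
    r=R.T@np.linalg.inv(K)@np.array([uv[0],uv[1],1.]); o=-R.T@t
    return o+r*(z-o[2])/r[2]
for l,z in [('cover',.13),('cover_handle',.164),('power_box',0.06)]:
    for d in robot.outline_of('top',l)[:2]:
        m=d['mask'].astype(np.uint8); v,u=np.nonzero(m)
        P=np.array([back((a,b),z)[:2] for a,b in zip(u,v)])
        (cx,cy),(w,h),a=cv2.minAreaRect(P.astype(np.float32)*1000)
        print(l,d['score'],m.sum(),cx,cy,w,h,a, np.round([u.mean(),v.mean()],1))
p=im[170:290,140:440]; cv2.imwrite('pics/t1c.png',cv2.resize(p,None,fx=2.6,fy=2.6,interpolation=cv2.INTER_CUBIC))
# dark handle pixels
g=im.max(axis=2); sub=(g<45); sub[:, :300]=0; sub[:,330:]=0; sub[:195]=0; sub[240:]=0
v,u=np.nonzero(sub);P=np.array([back((a,b),.164)[:2] for a,b in zip(u,v)]);
print(len(P),cv2.minAreaRect(P.astype(np.float32)*1000))
print('cam',-R.T@t)
for uv in [(222,205),(183,237),(225,240),(270,240)]: print(uv,back(uv,0))
for y in (0.0,0.1,.2,.3): print(y,proj(c,[.5,y,0]),proj(c,[.4,y,0]))
E
```

```text
cover 0.89 1783 498.3937072753906 -124.2579345703125 180.64608764648438 127.16476440429688 75.04573059082031 [313.3 225. ]
cover_handle 0.84 1778 492.01226806640625 -119.86449432373047 176.9104461669922 122.19670104980469 75.04571533203125 [313.8 225.1]
power_box 0.85 457 505.2697448730469 -118.67066955566406 192.12155151367188 170.16815185546875 76.19398498535156 [302.8 240.6]
52 ((512.1591796875, -124.01868438720703), (15.360807418823242, 106.22549438476562), 81.29623413085938)
cam [0.25419972 0.08527729 1.72874995]
(222, 205) [0.60098655 0.20551653 0.        ]
(183, 237) [0.48127938 0.35291347 0.        ]
(225, 240) [0.4665734  0.19502309 0.        ]
(270, 240) [0.46295565 0.02584587 0.        ]
0.0 [276.56580719 230.08560087] [277.38402982 256.65556703]
0.1 [250.10575373 230.64453534] [250.60295562 257.23559809]
0.2 [223.6175334 231.2040648] [223.79302627 257.8162541 ]
0.3 [197.10110119 231.76419019] [196.95419513 258.39753607]
```

View pics/t1c.png

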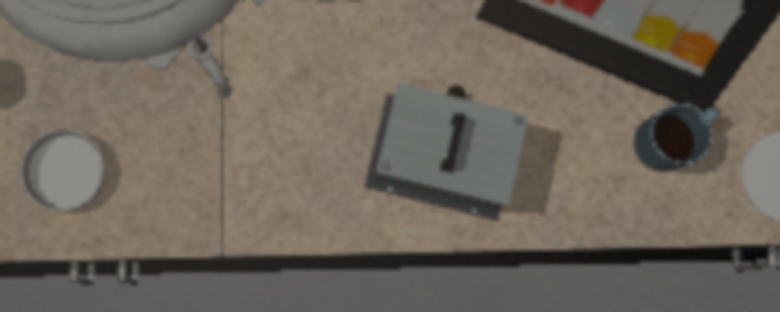

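```bash
cat >> h.py <<'E'
def to(x,y,z,yaw=None):
    s=robot.read_state();M=Rn.from_rotvec(s['orientation']).as_matrix()
    d=M.T@(np.array([x,y,z])-s['tool_pos'])
    cur=np.arctan2(M[1,0],M[0,0])
    print('delta',d.round(4),'spin',None if yaw is None else round(-(np.radians(yaw)-cur),4),'t',s['t'],'tilt z',M[:,2].round(4),'open',s['opening'],'F',np.round(s['force'],1))
E
python3 -c "
from h import *
to(.497,-.1245,.215,-15)"
```

```text
delta [ 0.4422 -0.3413  0.0036] spin 0.5456 t 1.3 tilt z [-0.  0. -1.] open 0.09271958775660398 F [-0.2 -0.2  0.3]
```

```bash
python3 -m pendant '[{"delta_pos":[0.03,-0.023,0],"spin":0.1},{"delta_pos":[0.065,-0.05,0],"spin":0.2},{"delta_pos":[0.1,-0.078,0],"spin":0.3},{"delta_pos":[0.14,-0.108,0],"spin":0.4},{"delta_pos":[0.18,-0.139,0],"spin":0.5},{"delta_pos":[0.22,-0.17,0],"spin":0.546},{"delta_pos":[0.26,-0.2,0],"spin":0.546},{"delta_pos":[0.3,-0.231,0],"spin":0.546},{"delta_pos":[0.335,-0.258,0],"spin":0.546},{"delta_pos":[0.365,-0.28,0],"spin":0.546}]' -0.3
python3 -c "
from h import *
to(.497,-.1245,.215,-15)"
```

```text
t: 2.3
tool_pos: [0.4412, -0.2027, 0.219]
orientation: [-3.115, 0.409, -0.001]
force: [0.8, -0.3, -0.1]
opening: 0.0606
delta [ 0.0337 -0.0899  0.004 ] spin 0.0008 t 2.3 tilt z [ 9.e-04 -1.e-04 -1.e+00] open 0.06060553202815599 F [ 0.8 -0.3 -0.1]
```

```bash
python3 -m pendant '[{"delta_pos":[0.01,-0.027,0],"spin":0},{"delta_pos":[0.02,-0.054,0],"spin":0},{"delta_pos":[0.029,-0.077,0],"spin":0},{"delta_pos":[0.034,-0.09,0.002],"spin":0.001},{"delta_pos":[0.034,-0.09,0.003],"spin":0.001},{"delta_pos":[0.034,-0.09,0.003],"spin":0.001}]'
python3 - <<'E'
from h import *
c=snap('scene','s2.png')
cv2.imwrite('pics/s2c.png',cv2.resize(c['color'][80:230,220:420],None,fx=4,fy=4,interpolation=cv2.INTER_CUBIC))
print(loc(c,'scene','cover_handle'),loc(c,'scene','cover'))
c=snap('top','t2.png');print(loc(c,'top','cover_handle'),loc(c,'top','cover'))
to(.497,-.1245,.140,-15)
E
```

```text
t: 2.9
tool_pos: [0.4968, -0.125, 0.2156]
orientation: [3.114, -0.41, -0.0]
force: [-0.8, -1.2, 0.2]
opening: 0.0606
[(0.71, [0.496, -0.1278, 0.1595])] [(0.84, [0.4991, -0.1266, 0.1266])]
[(0.64, [0.4958, -0.1289, 0.1594])] [(0.76, [0.4944, -0.1265, 0.1261])]
delta [-0.0003 -0.0008  0.0761] spin -0.0015 t 3.2 tilt z [ 1.e-03 -3.e-04 -1.e+00] open 0.06048997775551058 F [ 0.4  0.9 -0.3]
```

View pics/s2c.png

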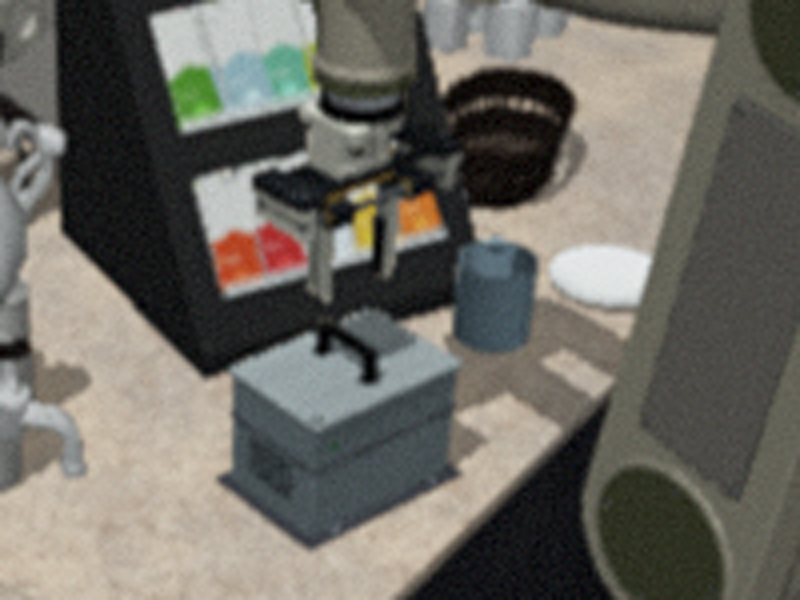

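The scene view shows the open fingers above the handle bar (crop ~(350,350)), jaws across it, with cover and box undisturbed. I'll descend and grip.

```bash
python3 -m pendant '[{"delta_pos":[0,0.001,0.02],"spin":0},{"delta_pos":[0,0.001,0.04],"spin":0},{"delta_pos":[0,0.001,0.06],"spin":0},{"delta_pos":[0,0.001,0.073],"spin":0},{"delta_pos":[0,0.001,0.076],"spin":0},{"delta_pos":[0,0.001,0.076],"spin":0}]'
python3 -m pendant '[{"delta_pos":[0,0,0],"spin":0},{"delta_pos":[0,0,0],"spin":0},{"delta_pos":[0,0,0],"spin":0},{"delta_pos":[0,0,0],"spin":0},{"delta_pos":[0,0,0],"spin":0}]' 1 40
python3 -c "
from h import *
to(.497,-.1245,.140,-15)"
```

```text
t: 3.8
tool_pos: [0.4966, -0.1264, 0.1401]
orientation: [3.114, -0.413, 0.001]
force: [-0.6, 0.9, 1.3]
opening: 0.0605
t: 4.3
tool_pos: [0.4968, -0.1264, 0.1404]
orientation: [3.114, -0.413, 0.001]
force: [0.4, 0.6, -1.0]
opening: 0.0256
delta [-0.0003 -0.0019  0.0004] spin -0.0017 t 4.3 tilt z [ 9.e-04 -2.e-04 -1.e+00] open 0.025550178308339246 F [ 0.4  0.6 -1. ]
```

Still closing.

```bash
python3 -m pendant '[{"delta_pos":[0,0,0],"spin":0},{"delta_pos":[0,0,0],"spin":0},{"delta_pos":[0,0,0],"spin":0},{"delta_pos":[0,0,0],"spin":0}]'
python3 -c "
from h import *
to(.497,-.1245,.140,-15)"
```

```text
t: 4.7
tool_pos: [0.4968, -0.1262, 0.1404]
orientation: [-3.114, 0.413, -0.002]
force: [0.3, 2.2, 0.8]
opening: 0.0116
delta [-0.0003 -0.0017  0.0004] spin -0.0016 t 4.7 tilt z [ 1.1e-03  1.0e-04 -1.0e+00] open 0.011552330174354601 F [0.3 2.2 0.8]
```

```bash
python3 -m pendant '[{"delta_pos":[0,0,-0.003],"spin":0},{"delta_pos":[0,0,-0.008],"spin":0},{"delta_pos":[0,0,-0.014],"spin":0},{"delta_pos":[0,0,-0.022],"spin":0},{"delta_pos":[0,0,-0.032],"spin":0},{"delta_pos":[0,0,-0.044],"spin":0},{"delta_pos":[0,0,-0.054],"spin":0},{"delta_pos":[0,0,-0.06],"spin":0},{"delta_pos":[0,0,-0.06],"spin":0}]'
python3 - <<'E'
from h import *
c=snap('scene','s3.png')
cv2.imwrite('pics/s3c.png',cv2.resize(c['color'][80:230,220:420],None,fx=4,fy=4,interpolation=cv2.INTER_CUBIC))
print(loc(c,'scene','cover'),loc(c,'scene','grip_centre'))
to(.48,.14,.20,-15)
E
```

```text
t: 5.6
tool_pos: [0.4975, -0.1264, 0.2019]
orientation: [3.114, -0.412, 0.005]
force: [-0.4, -0.1, -2.9]
opening: 0.0116
[(0.69, [0.4987, -0.1302, 0.186])] [(0.6, [0.4952, -0.1265, 0.102])]
delta [-0.0852 -0.2526 -0.    ] spin -0.0016 t 5.75 tilt z [ 2.e-04  4.e-04 -1.e+00] open 0.01156076878574801 F [ 0.4  0.2 -3. ]
```

View pics/s3c.png

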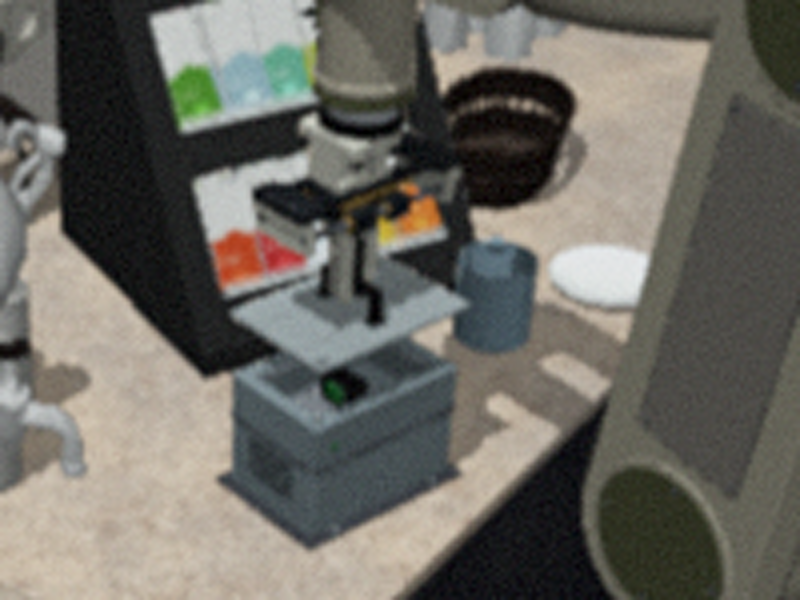

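```bash
python3 -c "
from h import *
to(.47,.125,.20,-15);to(.47,.125,.10,-15)"
```

```text
delta [-0.0909 -0.2355 -0.    ] spin -0.0016 t 5.75 tilt z [ 2.e-04  4.e-04 -1.e+00] open 0.01156076878574801 F [ 0.4  0.2 -3. ]
delta [-0.0909 -0.2355  0.1   ] spin -0.0016 t 5.75 tilt z [ 2.e-04  4.e-04 -1.e+00] open 0.01156076878574801 F [ 0.4  0.2 -3. ]
```

```bash
python3 -m pendant '[{"delta_pos":[-0.004,-0.01,0],"spin":0},{"delta_pos":[-0.012,-0.03,0],"spin":0},{"delta_pos":[-0.023,-0.06,0],"spin":0},{"delta_pos":[-0.036,-0.093,0],"spin":0},{"delta_pos":[-0.049,-0.127,0],"spin":0},{"delta_pos":[-0.062,-0.16,0],"spin":0},{"delta_pos":[-0.074,-0.191,0],"spin":0},{"delta_pos":[-0.083,-0.216,0],"spin":0},{"delta_pos":[-0.089,-0.23,0],"spin":0},{"delta_pos":[-0.091,-0.235,0],"spin":0}]'
python3 -m pendant '[{"delta_pos":[0,0,0.015],"spin":0},{"delta_pos":[0,0,0.04],"spin":0},{"delta_pos":[0,0,0.07],"spin":0},{"delta_pos":[0,0,0.1],"spin":0},{"delta_pos":[0,0,0.125],"spin":0},{"delta_pos":[0,0,0.14],"spin":0},{"delta_pos":[0,0,0.15],"spin":0},{"delta_pos":[0,0,0.155],"spin":0},{"delta_pos":[0,0,0.155],"spin":0}]'
python3 - <<'E'
from h import *
c=snap('scene','s4.png')
cv2.imwrite('pics/s4c.png',cv2.resize(c['color'][130:300,160:380],None,fx=3.5,fy=3.5,interpolation=cv2.INTER_CUBIC))
print(loc(c,'scene','cover'))
to(.47,.125,.014,-15)
E
```

```text
t: 6.75
tool_pos: [0.4687, 0.1266, 0.1994]
orientation: [-3.114, 0.409, 0.002]
force: [0.5, 0.1, -2.7]
opening: 0.0115
t: 7.65
tool_pos: [0.4682, 0.1262, 0.0437]
orientation: [-3.115, 0.41, 0.003]
force: [-0.1, -0.5, -2.5]
opening: 0.0113
[(0.91, [0.4723, 0.1245, 0.0271])]
delta [0.0011 0.0014 0.0311] spin 0.0005 t 7.75 tilt z [ 3.e-04  9.e-04 -1.e+00] open 0.011666981834602661 F [ 0.8  0.  -2.6]
```

View pics/s4c.png

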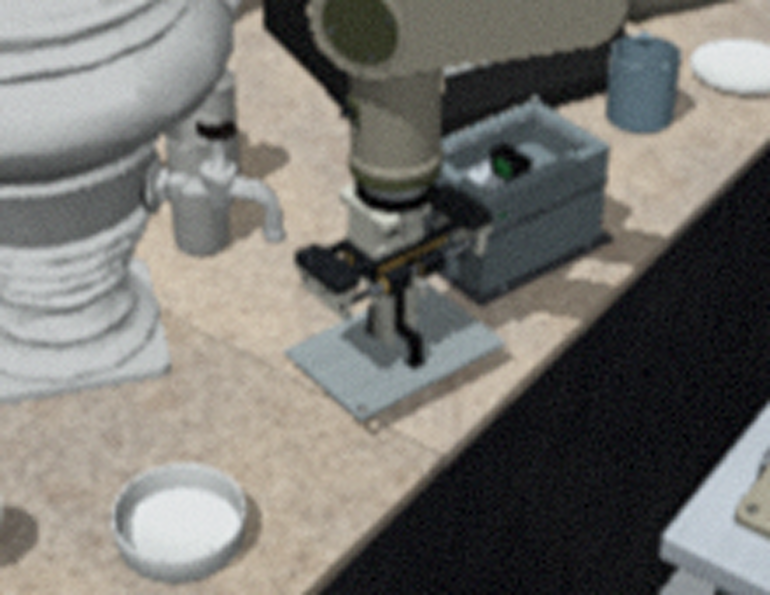

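The plate hangs level about 28 mm above bare counter (crop (400,360)), clear of box and dish. Lowering to contact.

```bash
python3 -m pendant '[{"delta_pos":[0,0,0.01],"spin":0},{"delta_pos":[0,0,0.018],"spin":0},{"delta_pos":[0,0,0.023],"spin":0},{"delta_pos":[0,0,0.026],"spin":0},{"delta_pos":[0,0,0.028],"spin":0},{"delta_pos":[0,0,0.030],"spin":0},{"delta_pos":[0,0,0.031],"spin":0},{"delta_pos":[0,0,0.031],"spin":0}]'
```

```text
t: 8.55
tool_pos: [0.4694, 0.1267, 0.0144]
orientation: [-3.114, 0.409, -0.001]
force: [-1.5, -1.7, 0.1]
opening: 0.0118
```

```bash
python3 -m pendant '[{"delta_pos":[0,0,0],"spin":0},{"delta_pos":[0,0,0],"spin":0},{"delta_pos":[0,0,0],"spin":0},{"delta_pos":[0,0,0],"spin":0},{"delta_pos":[0,0,0],"spin":0},{"delta_pos":[0,0,0],"spin":0}]' -0.3
python3 - <<'E'
from h import *
c=snap('scene','s5.png')
cv2.imwrite('pics/s5c.png',cv2.resize(c['color'][130:300,160:380],None,fx=3.5,fy=3.5,interpolation=cv2.INTER_CUBIC))
print(loc(c,'scene','cover'))
to(.47,.125,.2,-15)
E
```

```text
t: 9.15
tool_pos: [0.4695, 0.1266, 0.0144]
orientation: [-3.114, 0.409, -0.001]
force: [-0.1, 0.6, -0.0]
opening: 0.0547
[(0.56, [0.4711, 0.1253, 0.0011]), (0.26, [0.4862, 0.4189, -0.001])]
delta [ 0.001   0.0013 -0.1856] spin 0.0006 t 9.25 tilt z [ 5.e-04  9.e-04 -1.e+00] open 0.05956063554959453 F [-0.8  0.3 -0.5]
```

View pics/s5c.png

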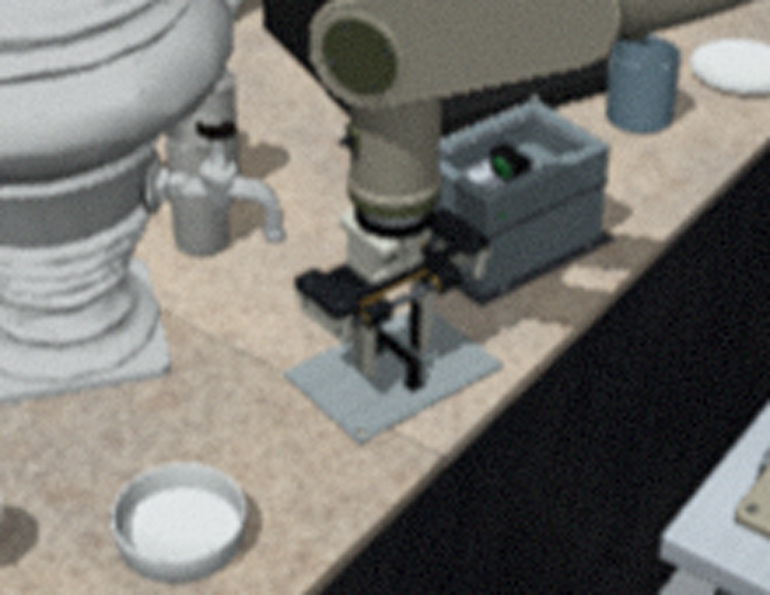

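The plate lies flat on the counter with the fingers open on either side of the bar (crop (400,350)). Going straight up, then back over the box.

```bash
python3 -m pendant '[{"delta_pos":[0,0,-0.015],"spin":0},{"delta_pos":[0,0,-0.04],"spin":0},{"delta_pos":[0,0,-0.075],"spin":0},{"delta_pos":[0,0,-0.11],"spin":0},{"delta_pos":[0,0,-0.145],"spin":0},{"delta_pos":[0,0,-0.17],"spin":0},{"delta_pos":[0,0,-0.186],"spin":0},{"delta_pos":[0,0,-0.186],"spin":0}]'
python3 - <<'E'
from h import *
for cam in ['scene','top']:
    c=snap(cam,cam+'6.png')
    for l in ['cover','power_box','grip','grip_centre','button_face']: print(cam,l,loc(c,cam,l))
cv2.imwrite('pics/t6c.png',cv2.resize(c['color'][170:290,200:400],None,fx=4,fy=4,interpolation=cv2.INTER_CUBIC))
to(.497,-.1255,.2,-15)
E
```

```text
t: 10.05
tool_pos: [0.4711, 0.1268, 0.2034]
orientation: [-3.112, 0.409, -0.009]
force: [-0.0, -0.9, -0.3]
opening: 0.061
scene cover [(0.75, [0.469, 0.1256, -0.001]), (0.55, [0.4817, 0.4175, -0.0006]), (0.39, [0.4691, 0.1214, 0.0346])]
scene power_box [(0.92, [0.4974, -0.1246, -0.0018])]
scene grip [(0.44, [0.4952, -0.1302, 0.0853]), (0.42, [0.7696, 0.0766, 0.0022])]
scene grip_centre [(0.46, [0.4944, -0.1292, 0.1034])]
scene button_face []
top cover [(0.67, [0.4695, 0.1222, 0.0001])]
top power_box [(0.83, [0.4953, -0.1231, -0.0022])]
top grip [(0.4, [0.4996, -0.1297, 0.0912])]
top grip_centre [(0.47, [0.4977, -0.1261, 0.106])]
top button_face []
delta [ 9.190e-02  2.362e-01 -1.000e-04] spin 0.0006 t 10.65 tilt z [ 0.e+00  9.e-04 -1.e+00] open 0.06037594551745232 F [-0.9  0.1 -0.8]
```

View pics/t6c.png

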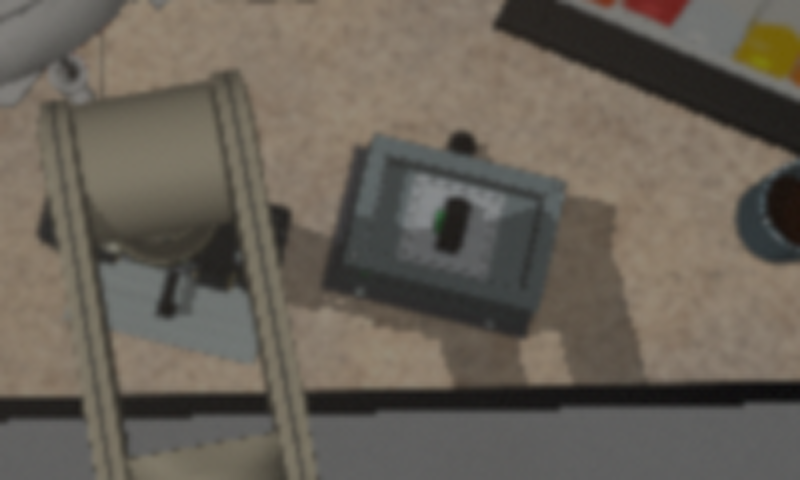

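```bash
python3 -m pendant '[{"delta_pos":[0.006,0.014,0],"spin":0},{"delta_pos":[0.016,0.04,0],"spin":0},{"delta_pos":[0.028,0.072,0],"spin":0},{"delta_pos":[0.041,0.105,0],"spin":0},{"delta_pos":[0.054,0.139,0],"spin":0},{"delta_pos":[0.067,0.173,0],"spin":0},{"delta_pos":[0.079,0.204,0],"spin":0},{"delta_pos":[0.088,0.226,0],"spin":0},{"delta_pos":[0.092,0.236,0],"spin":0.001},{"delta_pos":[0.092,0.236,0],"spin":0.001}]'
python3 - <<'E'
from h import *
c=snap('scene','s7.png')
cv2.imwrite('pics/s7c.png',cv2.resize(c['color'][100:250,200:400],None,fx=4,fy=4,interpolation=cv2.INTER_CUBIC))
print(loc(c,'scene','cover'),loc(c,'scene','grip_centre'))
to(.4965,-.1255,.091,-15)
E
```

```text
t: 11.65
tool_pos: [0.4971, -0.1262, 0.1997]
orientation: [-3.113, 0.414, 0.001]
force: [0.9, 0.5, -0.3]
opening: 0.0603
[(0.57, [0.4704, 0.1255, 0.0])] [(0.5, [0.4936, -0.131, 0.1023])]
delta [-0.0002  0.0016  0.1088] spin 0.0003 t 11.8 tilt z [-2.0e-04  1.4e-03 -1.0e+00] open 0.06037143319550451 F [-0.6  0.1 -0.2]
```

View pics/s7c.png

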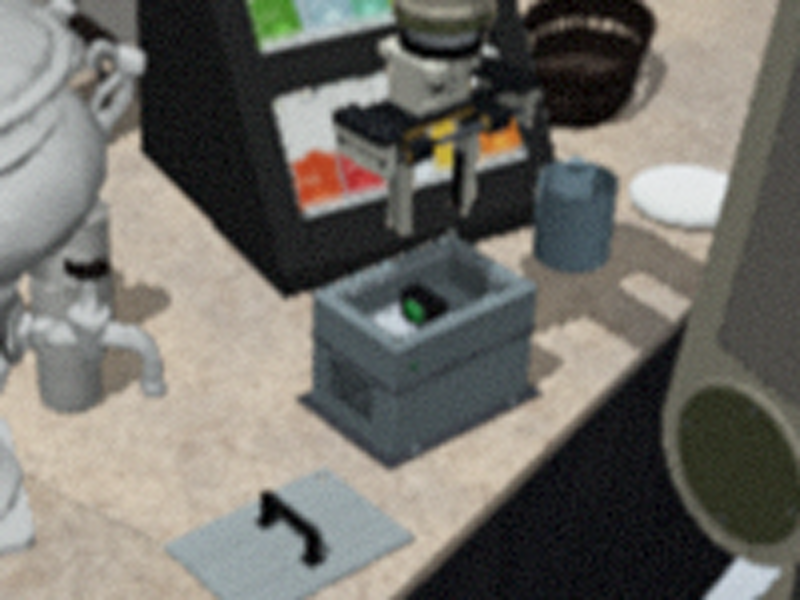

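The cover lies flat on the counter (crop (290,540)), released and clear of the box. The fingers are above the well, straddling the fin (crop (420,300)). Descending.

```bash
python3 -m pendant '[{"delta_pos":[0,0,0.02],"spin":0},{"delta_pos":[0,0,0.045],"spin":0},{"delta_pos":[0,0,0.068],"spin":0},{"delta_pos":[0,0,0.086],"spin":0},{"delta_pos":[0,0,0.099],"spin":0},{"delta_pos":[0,0,0.106],"spin":0},{"delta_pos":[0,0,0.109],"spin":0},{"delta_pos":[0,0,0.109],"spin":0}]'
python3 -m pendant '[{"delta_pos":[0,0,0],"spin":0},{"delta_pos":[0,0,0],"spin":0},{"delta_pos":[0,0,0],"spin":0},{"delta_pos":[0,0,0],"spin":0},{"delta_pos":[0,0,0],"spin":0},{"delta_pos":[0,0,0],"spin":0},{"delta_pos":[0,0,0],"spin":0},{"delta_pos":[0,0,0],"spin":0},{"delta_pos":[0,0,0],"spin":0},{"delta_pos":[0,0,0],"spin":0}]' 1 45
```

```text
t: 12.6
tool_pos: [0.4974, -0.1239, 0.0911]
orientation: [-3.114, 0.409, -0.0]
force: [0.1, -0.6, -0.7]
opening: 0.0605
t: 13.6
tool_pos: [0.4977, -0.1237, 0.0915]
orientation: [-3.113, 0.409, -0.001]
force: [0.8, 5.4, 5.0]
opening: 0.0225
```

```bash
python3 -m pendant '[{"delta_pos":[0,0,-0.004],"spin":0},{"delta_pos":[0,0,-0.01],"spin":0},{"delta_pos":[0,0,-0.02],"spin":0},{"delta_pos":[0,0,-0.032],"spin":0},{"delta_pos":[0,0,-0.044],"spin":0},{"delta_pos":[0,0,-0.055],"spin":0},{"delta_pos":[0,0,-0.062],"spin":0},{"delta_pos":[0,0,-0.066],"spin":0},{"delta_pos":[0,0,-0.066],"spin":0},{"delta_pos":[0,0,-0.066],"spin":0}]'
python3 - <<'E'
from h import *
c=snap('scene','s8.png')
cv2.imwrite('pics/s8c.png',cv2.resize(c['color'][100:250,200:400],None,fx=4,fy=4,interpolation=cv2.INTER_CUBIC))
print(loc(c,'scene','grip'),loc(c,'scene','grip_centre'))
to(.4975,-.1237,.2215,-15)
E
```

```text
t: 14.6
tool_pos: [0.4976, -0.1237, 0.1567]
orientation: [-3.113, 0.409, -0.001]
force: [5.6, 2.7, -6.0]
opening: 0.0226
[(0.41, [0.4944, -0.1288, 0.1539])] [(0.54, [0.4957, -0.1282, 0.1703])]
delta [-0.0001 -0.     -0.0649] spin 0.0007 t 14.75 tilt z [ 7.e-04  2.e-03 -1.e+00] open 0.022184418161699485 F [ 6.4  2.7 -5.9]
```

View pics/s8c.png

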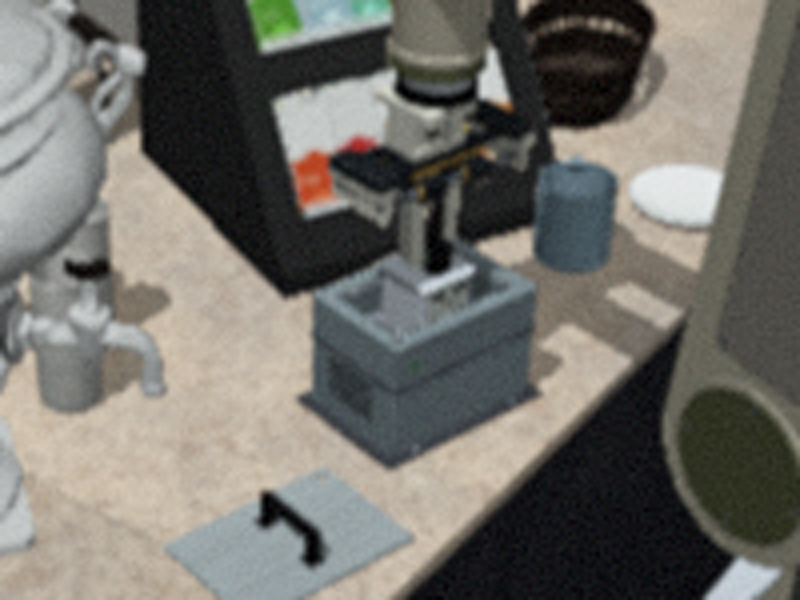

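The upper section is out about 65 mm (bright block at crop (430,290)), still gripped. Continuing to the second stop.

```bash
python3 -m pendant '[{"delta_pos":[0,0,-0.004],"spin":0},{"delta_pos":[0,0,-0.01],"spin":0},{"delta_pos":[0,0,-0.02],"spin":0},{"delta_pos":[0,0,-0.032],"spin":0},{"delta_pos":[0,0,-0.044],"spin":0},{"delta_pos":[0,0,-0.054],"spin":0},{"delta_pos":[0,0,-0.06],"spin":0},{"delta_pos":[0,0,-0.064],"spin":0},{"delta_pos":[0,0,-0.0655],"spin":0},{"delta_pos":[0,0,-0.0655],"spin":0}]'
python3 - <<'E'
from h import *
c=snap('scene','s9.png')
cv2.imwrite('pics/s9c.png',cv2.resize(c['color'][100:250,200:400],None,fx=4,fy=4,interpolation=cv2.INTER_CUBIC))
print(loc(c,'scene','grip'),loc(c,'scene','grip_centre'),loc(c,'scene','cover'))
to(.4975,-.1237,.2215,-15)
E
```

```text
t: 15.75
tool_pos: [0.4976, -0.1236, 0.2211]
orientation: [-3.112, 0.409, 0.0]
force: [4.9, 3.5, -6.0]
opening: 0.0223
[(0.58, [0.496, -0.1305, 0.2187])] [(0.52, [0.4949, -0.1318, 0.2336])] [(0.76, [0.4702, 0.123, -0.001])]
delta [-0.      0.0001 -0.0005] spin 0.0008 t 15.95 tilt z [ 3.0e-04  2.4e-03 -1.0e+00] open 0.022176131610518467 F [ 5.3  2.7 -5.3]
```

View pics/s9c.png

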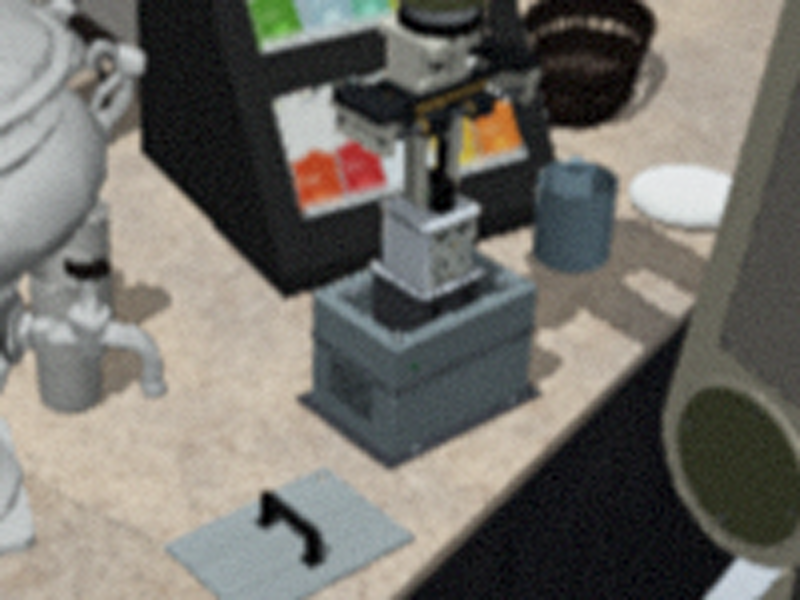

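Both sections show above the rim: bright block (430,245), dark one (400,300). The vertical force is still only the column's weight, so I'll nudge up until the stop is felt.

```bash
python3 -m pendant '[{"delta_pos":[0,0,-0.001],"spin":0},{"delta_pos":[0,0,-0.0015],"spin":0},{"delta_pos":[0,0,-0.0015],"spin":0},{"delta_pos":[0,0,-0.0015],"spin":0}]'
```

```text
t: 16.35
tool_pos: [0.4976, -0.1236, 0.2213]
orientation: [-3.112, 0.408, 0.001]
force: [5.0, 2.4, -7.0]
opening: 0.0225
```

```bash
python3 -m pendant '[{"delta_pos":[0,0,-0.001],"spin":0},{"delta_pos":[0,0,-0.002],"spin":0},{"delta_pos":[0,0,-0.003],"spin":0},{"delta_pos":[0,0,-0.003],"spin":0},{"delta_pos":[0,0,-0.003],"spin":0},{"delta_pos":[0,0,-0.003],"spin":0}]'
```

```text
t: 16.95
tool_pos: [0.4975, -0.1236, 0.2216]
orientation: [-3.112, 0.409, 0.003]
force: [11.2, 0.8, -15.5]
opening: 0.0226
```

Force rose to 15 N with no further travel, so the second stop is reached (130 mm rise). Settle, then a final check.

```bash
python3 - <<'E'
from h import *
for k in range(2):
  for cam in ['scene','top']:
    c=snap(cam,f'{cam}10{k}.png')
    for l in ['cover','grip_centre','dish_oval','teaspoon_1','blue_mug','beaker_a'][:(6 if k else 2)]: print(cam,l,loc(c,cam,l)[:2])
to(.4975,-.1237,.2215,-15); print(abs(robot.read_state()['dq']).max())
im=cv2.imread('pics/scene101.png');cv2.imwrite('pics/s10c.png',cv2.resize(im[100:250,200:400],None,fx=4,fy=4,interpolation=cv2.INTER_CUBIC))
E
```

```text
scene cover [(0.96, [0.4725, 0.1261, -0.0032])]
scene grip_centre [(0.58, [0.496, -0.1308, 0.2338])]
top cover [(0.65, [0.4649, 0.1227, -0.0008])]
top grip_centre [(0.43, [0.4945, -0.1255, 0.2344])]
scene cover [(0.96, [0.4754, 0.124, -0.0019])]
scene grip_centre [(0.64, [0.4958, -0.1315, 0.2326])]
scene dish_oval [(0.94, [0.4845, 0.4167, 0.0009])]
scene teaspoon_1 [(0.75, [0.4964, 0.597, -0.0033]), (0.73, [0.4198, 0.613, -0.0049])]
scene blue_mug [(0.95, [0.5148, -0.4599, -0.0021])]
scene beaker_a [(0.67, [0.7713, 0.0791, 0.0003]), (0.49, [0.4668, 0.1231, 0.0341])]
top cover [(0.58, [0.4669, 0.1258, -0.0004])]
top grip_centre [(0.59, [0.4228, 0.6111, 0.0006]), (0.55, [0.4957, -0.1245, 0.2323])]
top dish_oval [(0.58, [0.4821, 0.4215, -0.0007])]
top teaspoon_1 [(0.62, [0.4232, 0.6137, -0.0021]), (0.47, [0.4898, 0.6039, -0.0001])]
top blue_mug [(0.93, [0.5181, -0.4642, 0.0036])]
top beaker_a [(0.68, [0.7707, 0.0764, 0.0024])]
delta [0.     0.0001 0.0001] spin 0.0006 t 17.95 tilt z [-0.0016  0.0034 -1.    ] open 0.022460873810133324 F [ 10.4  -0.1 -15.9]
0.0012393736116280073
```

View pics/s10c.png

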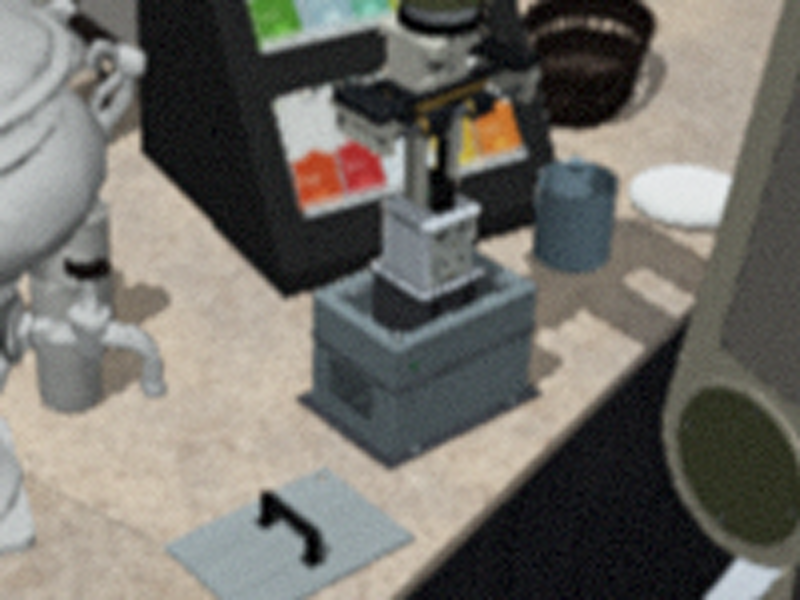

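The column stands fully out with the fin in the fingers (crop (435,190)), and the cover is flat and clear of the box. The arm is still and nothing else has moved, so I'm handing in.

```bash
python3 -c "
from h import *
robot.close_job(); to(.4975,-.1237,.2215,-15)"
```

```text
the job is handed in; nothing more can be done
the job is handed in; nothing more can be done
```

The job is handed in at about 18 s of the 58 s allowed, with the column held at its second stop and the socket clear of the box. I lifted the cover off its pins and lowered it flat onto the bare counter about 0.25 m to the left of the box. Then I squeezed the button, pulled the column past its first stop to the second, and kept hold of it.

What the last checks showed:
- **Column:** the tool rose 130 mm in total. At the end the load went from about 6 N to 15 N with almost no further travel, so it is against the stop. The arm was still.
- **Grip:** 45 N was commanded and the fingers stand 22.5 mm apart, so the button is pressed. The marks put the grip centre at z ≈ 0.233–0.234, within their 4 mm accuracy of the expected 0.2345.
- **Cover:** it lies flat at about (0.470, 0.125), within a few millimetres of z = 0, away from the box and the fingers.
- **Crockery and spoons:** every one was within about 5 mm of its first reading, which is measurement noise.
- **Disagreement:** there is a steady sideways force of about 10 N in x on the tool while it pulls against the stop. I did not look into it further; it is well below the limits.

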